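# Line up the clock wheels by size on the setting-out board

### The job

Line up the four loose brass gear wheels in order of size on the setting-out board, so that they can go to the press in turn: one wheel centred on each round pad, lying flat with its hub up, the largest on the pad next to the square steel anvil block and each next one smaller, down to the smallest beside the white oil pot. Leave them all lying still and let go.

Things in the scene. Friction and masses are not known exactly. Their poses are not given: they have to be found in the camera images.
- wheel_a: the largest of four brass gear wheels, loose, 64 mm over the teeth, disc 4 mm thick, lying flat with its brass hub upward. The hub is a round post 14 mm in diameter on the wheel's axis, from 4 to 32 mm above the underside (a 4 mm dark pivot of 4 mm diameter on top of it); grip the hub from above. Origin: centre of the underside, z up along the hub. 25 to 120 g.
- wheel_b: the second largest of four brass gear wheels, loose, 54 mm over the teeth, disc 4 mm thick, lying flat with its brass hub upward. The hub is a round post 14 mm in diameter on the wheel's axis, from 4 to 32 mm above the underside (a 4 mm dark pivot of 4 mm diameter on top of it); grip the hub from above. Origin: centre of the underside, z up along the hub. 25 to 120 g.
- wheel_c: the third largest of four brass gear wheels, loose, 44 mm over the teeth, disc 4 mm thick, lying flat with its brass hub upward. The hub is a round post 14 mm in diameter on the wheel's axis, from 4 to 32 mm above the underside (a 4 mm dark pivot of 4 mm diameter on top of it); grip the hub from above. Origin: centre of the underside, z up along the hub. 25 to 120 g.
- wheel_d: the smallest of four brass gear wheels, loose, 34 mm over the teeth, disc 4 mm thick, lying flat with its brass hub upward. The hub is a round post 14 mm in diameter on the wheel's axis, from 4 to 32 mm above the underside (a 4 mm dark pivot of 4 mm diameter on top of it); grip the hub from above. Origin: centre of the underside, z up along the hub. 25 to 120 g.
- pad_p: one of four equal round dark-wood pads, 68 mm in diameter and 3 mm thick, in a straight row 76 mm apart centre to centre on a pale wooden board that is 84 mm wide, 430 mm long and 10 mm high (all fixed, level). Its letter says nothing about its place in the row. Origin: centre of its underside, 10 mm above the bench, so a wheel's underside rests 3 mm above it; x is across the row, y along the row.
- pad_q: one of four equal round dark-wood pads, 68 mm in diameter and 3 mm thick, in a straight row 76 mm apart centre to centre on a pale wooden board that is 84 mm wide, 430 mm long and 10 mm high (all fixed, level). Its letter says nothing about its place in the row. Origin: centre of its underside, 10 mm above the bench, so a wheel's underside rests 3 mm above it; x is across the row, y along the row.
- pad_r: one of four equal round dark-wood pads, 68 mm in diameter and 3 mm thick, in a straight row 76 mm apart centre to centre on a pale wooden board that is 84 mm wide, 430 mm long and 10 mm high (all fixed, level). Its letter says nothing about its place in the row. Origin: centre of its underside, 10 mm above the bench, so a wheel's underside rests 3 mm above it; x is across the row, y along the row.
- pad_s: one of four equal round dark-wood pads, 68 mm in diameter and 3 mm thick, in a straight row 76 mm apart centre to centre on a pale wooden board that is 84 mm wide, 430 mm long and 10 mm high (all fixed, level). Its letter says nothing about its place in the row. Origin: centre of its underside, 10 mm above the bench, so a wheel's underside rests 3 mm above it; x is across the row, y along the row.
- anvil: square steel anvil block, 40 x 40 x 30 mm, fixed on the board at one end of the row, in line with the pads, its centre 76 mm from that of the nearest pad; at the other end, equally far, stands a round white oil pot, 38 mm wide and 34 mm high. Origin: centre of its underside, on the board, 10 mm above the bench.

How it is judged (in metres and radians):
At the end, for the whole second after the job is handed in: Each wheel lies flat on its own pad, hub up (within 0.12 rad), its centre within 12 mm of the pad's centre, at rest and released; counted from the anvil block the order is largest, second, third, smallest ((horizontal distance between wheel_a and pad_p below 0.012 m or horizontal distance between wheel_a and pad_q below 0.012 m or horizontal distance between wheel_a and pad_r below 0.012 m or horizontal distance between wheel_a and pad_s below 0.012 m) and horizontal distance between wheel_a and anvil between 0.056 and 0.096 m and height (world z) of wheel_a between 0.009 and 0.018 m and angle between each of wheel_a, wheel_b, wheel_c, wheel_d's own z axis and vertical below 0.12 rad and linear speed of each of wheel_a, wheel_b, wheel_c, wheel_d below 0.02 m/s and contact force between the fingers and wheel_a below 0.05 N and (horizontal distance between wheel_b and pad_p below 0.012 m or horizontal distance between wheel_b and pad_q below 0.012 m or horizontal distance between wheel_b and pad_r below 0.012 m or horizontal distance between wheel_b and pad_s below 0.012 m) and horizontal distance between wheel_b and anvil between 0.132 and 0.172 m and height (world z) of wheel_b between 0.009 and 0.018 m and contact force between the fingers and wheel_b below 0.05 N and (horizontal distance between wheel_c and pad_p below 0.012 m or horizontal distance between wheel_c and pad_q below 0.012 m or horizontal distance between wheel_c and pad_r below 0.012 m or horizontal distance between wheel_c and pad_s below 0.012 m) and horizontal distance between wheel_c and anvil between 0.208 and 0.248 m and height (world z) of wheel_c between 0.009 and 0.018 m and contact force between the fingers and wheel_c below 0.05 N and (horizontal distance between wheel_d and pad_p below 0.012 m or horizontal distance between wheel_d and pad_q below 0.012 m or horizontal distance between wheel_d and pad_r below 0.012 m or horizontal distance between wheel_d and pad_s below 0.012 m) and horizontal distance between wheel_d and anvil between 0.284 and 0.324 m and height (world z) of wheel_d between 0.009 and 0.018 m and contact force between the fingers and wheel_d below 0.05 N); the robot touches nothing.
It also fails if it takes over 80 s, if anything falls off the work surface, if the arm or the gripper's body presses on something with over 40 N, if the wrist force passes 120 N, or if a joint passes its speed limit or range.

### The arm

A 6-joint arm with a two-finger parallel gripper is mounted at the origin on the work surface. World frame = base frame: x ahead of the robot, y to its left, z up, the work surface at z = 0. Lengths are in mm, angles in rad, forces in N, time in s.
With the tool pointing down it reaches from about 325 to 900 mm from the base axis. Payload 6.1 kg.
Tool frame: the origin (TCP) lies between the finger pads; the fingertips stand ahead of it and the grasp point (between the pads) lies 6 mm ahead of it (r.finger_overhang is the z of the fingertips in the tool frame, in mm); z points along the fingers, y is the line along which they close (so a half turn about z gives the same grasp; the last joint's range is limited). The gripper opens to 85 mm and grips with 20 to 120 N. Pads are 22 mm wide; open, the fingers measure 114 mm over their backs; the gripper's body (76 mm by 85 mm) begins 54 mm behind the grasp point. The pads swing forward as they close: fully open they stand 13 mm farther back than shut.
Start: joints at [-1.37, 0.22, 1.526, -0, 1.395, -0.126], TCP at [200.627, -591.916, 256.3] pointing down, gripper open.
Joint ranges: [-2.98, 2.98], [-0.91, 2.08], [0.09, 2.57], [-1.24, 4.39], [0.2, 2.65], [-2.68, 2.68]. Speed limits (rad/s): [2.57, 2.57, 3.01, 3.14, 3.14, 3.14].

### API

Orientations are given as a 3x3 rotation matrix whose columns are the frame's x, y, z axes.
In Python, from bench import r gives the robot as it stands. The module is installed in compiled form; this text tells all that it offers.
- The arm moves only by the tool apply_moves, never from a script. Its argument "series" is a list of rows, each an object of numbers: "dx", "dy", "dz": the shift along the tool's x, y, z normalised to -1 to 1, where 1 is 30 mm; "roll": the turn about the tool's z normalised to -1 to 1, where 1 is 6 degrees. In form: [{"dx": .., "dy": .., "dz": .., "roll": ..}, ...]. A call has 1 to 12 rows; each row shifts and turns the commanded pose from where the row before left it, along the tool's axes as they then stand; what a row does not reach is not made up. A row lasts 1/12 s, in which the tool goes at most 41.7 mm and 7.16 degrees, less where a joint would pass 70% of its speed; a pose out of reach is approached as far as the arm can. A call with a number of a shift or a turn outside -1 to 1 is refused whole. A call with a gripper value outside its range is refused whole. "hand" is the opening, from 0 (shut) to 1 (fully open), set as the call begins (left out, the last holds). The fingers move at their own pace and stop on an object; "squeeze" is the grip in N (left out, the last holds). Time passes only in rows, so rows that do not move let the fingers close. It gives the time, the measured TCP pose, the force, the opening and the grip force at its end, in the units of the state.
- r.read_state(): the state, without advancing time (a new reading comes with each control period).
- r.snapshot(name): name is "scene" or "top" or "wrist"; returns a dict with "frame" (384x512x3 uint8, blue, green, red), "fov_y" (degrees; the focal length in pixels is half the picture's height over the tangent of half this angle, whatever the lens; pixels are square), "cx", "cy" (the principal point, pixels), "rvec" (rotation vector, rad) and "tvec" (3), from world to camera coordinates, as OpenCV has them; the wrist camera has in their place "hand_eye" (4x4, takes a point from camera to tool coordinates, whose origin is the TCP and whose axes are the flange's). Camera axes: x right, y down, z forward; pixel columns grow to the right and rows downward; lengths in mm; the calibration is good to about 2 mm. A picture is of the moment at which its call begins: read the wrist's pose just before it. There is no depth.
- r.job_done(): hands the job in; it is judged then, once.
The state is a dict: "clock": time; "joints": joint angles; "qd": joint speeds; "tau": joint torques, N m; "eef_pos": TCP position; "ee_rot": TCP orientation; "force": force on the tool from outside, world axes, zero at the start; "ft_torque": the same for the moment, N m; "opening": opening from 0.0 (shut) to 1.0 (fully open); "gripper_force": force on a finger pad.
Only numpy, scipy, OpenCV 4.12 (cv2) and the standard library are available. Lean on these libraries where they do the work, as an engineer would, in place of code of your own. Each camera call takes 0.05 s, during which the arm holds its last target. There are 200 camera calls.

## Working session

There is one attempt and no reset: what is moved stays moved. The work goes in short steps, Python scripts to look and compute and a tool call to move; the robot and the scene stay as the last step left them, time stands still between calls to the robot, and variables do not carry over. Pictures are saved under pics/ and viewed, at most 14 in all, crops included, and the job is handed in when it is done.

Besides the shell and the picture viewer there is one more tool, called after ">>>" as name(argument=value, ...) on one line, values as JSON. apply_moves: Moves the arm, as the interface text tells. Scaled input: -1 to 1 covers 30 mm each way for a shift and 6 degrees each way for a turn. Its arguments: {"type":"object","properties":{"series":{"type":"array"},"hand":{"type":"number"},"squeeze":{"type":"number"}},"required":["series"]}

```bash
mkdir -p pics; python3 - <<'E'
from bench import r
import cv2,numpy as np
s=r.read_state();print(s['clock'],s['eef_pos'],s['ee_rot'],s['opening'],r.finger_overhang)
for n in("top","scene"):
    d=r.snapshot(n);cv2.imwrite(f'pics/{n}0.png',d['frame']);np.savez(f'{n}0.npz',**d)
    R=cv2.Rodrigues(np.array(d['rvec'],float))[0];print(n,d['fov_y'],d['cx'],d['cy'],-R.T@np.array(d['tvec']).ravel(),R.round(2).tolist())
E
```

```text
0.0 [ 200.51696611 -591.37486426  255.18717966] [[ 9.47075743e-01  3.21009964e-01 -3.74127689e-04]
 [ 3.21010078e-01 -9.47073849e-01  1.91187139e-03]
 [ 2.59403217e-04 -1.93078578e-03 -9.99998102e-01]] 1.0020334706960043 25.0
top 54.05402051140803 251.9682237763883 192.29133874514997 [416.92327229   9.57253473 787.08320253] [[0.0, -1.0, 0.03], [-0.98, -0.01, -0.18], [0.18, -0.03, -0.98]]
scene 48.82200040421867 257.26764605432345 199.69440875641294 [1092.03941546   81.3206074   877.92085065] [[-0.19, 0.98, 0.02], [0.82, 0.17, -0.55], [-0.55, -0.09, -0.83]]
```

View pics/top0.png

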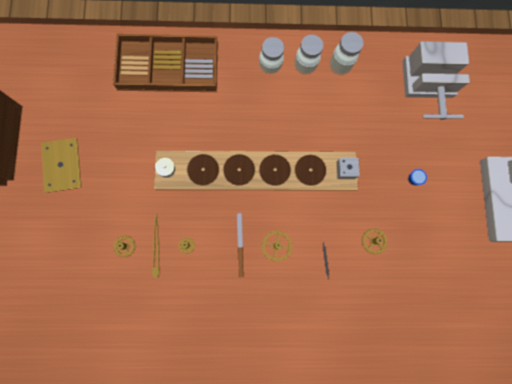

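View pics/scene0.png

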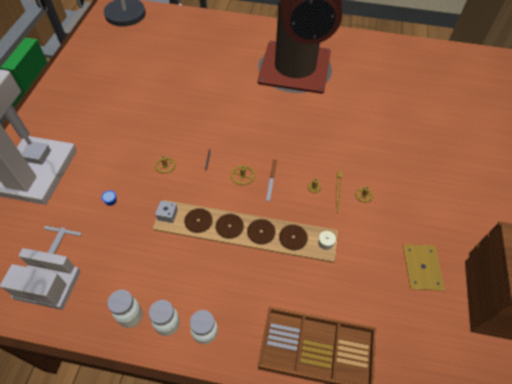

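The top view shows the pot at (165,167), pads at (203..310,170) and the anvil at (348,167). The wheels are at (124,246), (187,245), (276,246) and (375,241). The scene view agrees with this layout.

```bash
cat > h.py <<'E'
import cv2,numpy as np
def ray(d,uv,z):
    R=cv2.Rodrigues(np.array(d['rvec'],float))[0];t=np.array(d['tvec'],float).ravel()
    f=d['frame'].shape[0]/2/np.tan(np.radians(float(d['fov_y'])/2))
    c=-R.T@t;uv=np.atleast_2d(np.array(uv,float))
    v=np.c_[(uv-[float(d['cx']),float(d['cy'])])/f,np.ones(len(uv))]@R
    return (c+v*((z-c[2])/v[:,2])[:,None])[:,:2]
def blob(d,u,v,kind,z,w=22):
    im=d['frame'];hsv=cv2.cvtColor(im,cv2.COLOR_BGR2HSV).astype(int)
    if kind=='brass': m=(hsv[...,0]>=14)&(hsv[...,0]<34)&(hsv[...,1]>90)
    else: m=hsv[...,2]<90
    k=np.zeros(m.shape,bool);k[v-w:v+w,u-w:u+w]=1;m&=k
    m=m.astype(np.uint8)
    n,l,st,_=cv2.connectedComponentsWithStats(cv2.dilate(m,np.ones((2,2))) if kind=='brass' else m)
    b=1+np.argmax(st[1:,4]);ys,xs=np.where((l==b)&(m>0))
    p=ray(d,np.c_[xs,ys],z)
    (c,rad)=cv2.minEnclosingCircle(p.astype(np.float32));h=(p.max(0)+p.min(0))/2
    return np.round(c,1),round(2*rad,1),h.round(1),p.mean(0).round(1),len(p)
E
python3 - <<'E'
from h import *
T=np.load('top0.npz');S=np.load('scene0.npz')
for d,W,P in((T,[(276,246),(375,241),(124,246),(187,245)],[(310,170),(275,170),(239,170),(203,170)]),(S,[(243,175),(165,165),(364,194),(314,186)],[(198,220),(230,226),(261,231),(293,237)])):
    for i,(u,v) in enumerate(W): print('w',*blob(d,u,v,'brass',4,[20,16,14,11][i]))
    for u,v in P: print('p',*blob(d,u,v,'dark',13,18))
E
```

```text
w [448.4 -68.5] 64.2 [448.7 -67.6] [448.1 -68.5] 451
w [ 458.7 -273.7] 54.7 [ 459.5 -274. ] [ 458.7 -274.4] 412
w [447.2 243.4] 44.5 [446.9 243.4] [447.1 244. ] 318
w [449.1 117.6] 34.5 [449.2 117.6] [448.8 117.3] 217
p [ 608.3 -141.2] 64.2 [ 607.6 -140.9] [ 608.1 -141. ] 655
p [607.8 -64.8] 63.8 [608.  -65.2] [607.5 -65.2] 662
p [607.3  10.8] 64.0 [607.3  10.1] [607.3  10.5] 666
p [606.9  86.8] 63.8 [606.6  86.8] [606.9  86.6] 676
w [450.8 -69.3] 65.3 [450.4 -69.7] [450.2 -70. ] 294
w [ 460.4 -274.8] 57.2 [ 461.1 -274. ] [ 460.5 -274.3] 235
w [446.2 244.5] 50.4 [446.2 242. ] [448.  242.7] 206
w [445.5 115.5] 45.3 [445.5 116.7] [448.1 116.8] 143
p [ 611.  -141.8] 62.8 [ 610.9 -142. ] [ 611.6 -142. ] 456
p [610.8 -65.9] 62.5 [610.9 -65.8] [611.3 -66. ] 468
p [610.1  10.2] 63.1 [610.3   9.1] [610.6   9.8] 478
p [609.8  85.2] 63.6 [609.6  85.3] [610.3  85.5] 492
```

Measured diameters (64.2, 54.7, 44.5, 34.5 mm) and pad spacing (76 mm) match the data. Targets, with fingers closing along world y:

| Wheel | Found at (x, y) | Pad (x, y) |
|---|---|---|
| A | (449, -69) | (609, -141.4) |
| B | (459.5, -274) | (609, -65.4) |
| C | (447, 243.5) | (609, 10.4) |
| D | (449, 117) | (609, 86) |

>>> apply_moves(series=[{"roll": 0.78},{"roll": 0.78},{"roll": 0.78},{"roll": 0.78},{},{}], hand=0.45, squeeze=40)

```text
invalid input at $.series[0]: expected keys dx, dy, dz, roll
```

```bash
python3 - <<'E'
from bench import r
s=r.read_state();print(s['clock'],s['eef_pos'],s['ee_rot'].round(4).tolist(),s['opening'],r.finger_overhang,s['joints'])
E
```

```text
0.1 [ 200.5375414  -591.4241066   255.27564441] [[0.9471, 0.321, -0.0003], [0.321, -0.9471, 0.0018], [0.0003, -0.0018, -1.0]] 1.0020279463919857 25.0 [-1.37009951e+00  2.21188238e-01  1.52751098e+00  3.49546797e-05
  1.39468227e+00 -1.26129460e-01]
```

>>> apply_moves(series=[{"dx": 0,"dy": 0,"dz": 0,"roll": 0.78},{"dx": 0,"dy": 0,"dz": 0,"roll": 0.78},{"dx": 0,"dy": 0,"dz": 0,"roll": 0.78},{"dx": 0,"dy": 0,"dz": 0,"roll": 0.78},{"dx": 0,"dy": 0,"dz": 0,"roll": 0},{"dx": 0,"dy": 0,"dz": 0,"roll": 0}], hand=0.45, squeeze=40)

```text
clock: 0.6
eef_pos: [200.6, -591.7, 255.8]
ee_rot: [[1.0, 0.002, -0.0], [0.002, -1.0, 0.001], [-0.0, -0.001, -1.0]]
force: [-1.0, -0.1, -0.5]
opening: 0.454
gripper_force: 0.0
```

>>> apply_moves(series=[{"dx": 0.72,"dy": -0.88,"dz": 0.28,"roll": 0},{"dx": 0.72,"dy": -0.88,"dz": 0.28,"roll": 0},{"dx": 0.72,"dy": -0.88,"dz": 0.28,"roll": 0},{"dx": 0.72,"dy": -0.88,"dz": 0.28,"roll": 0},{"dx": 0.72,"dy": -0.88,"dz": 0.28,"roll": 0},{"dx": 0.72,"dy": -0.88,"dz": 0.28,"roll": 0},{"dx": 0.72,"dy": -0.88,"dz": 0.28,"roll": 0},{"dx": 0.72,"dy": -0.88,"dz": 0.28,"roll": 0},{"dx": 0.72,"dy": -0.88,"dz": 0.28,"roll": 0},{"dx": 0.72,"dy": -0.88,"dz": 0.28,"roll": 0},{"dx": 0.72,"dy": -0.88,"dz": 0.28,"roll": 0},{"dx": 0.72,"dy": -0.88,"dz": 0.28,"roll": 0}])

```text
clock: 1.6
eef_pos: [460.6, -273.6, 155.2]
ee_rot: [[1.0, 0.003, 0.0], [0.003, -1.0, -0.0], [0.0, 0.0, -1.0]]
force: [1.3, -0.2, 0.1]
opening: 0.453
gripper_force: 0.0
```

>>> apply_moves(series=[{"dx": 0,"dy": 0,"dz": 0,"roll": 0},{"dx": 0,"dy": 0,"dz": 0,"roll": 0},{"dx": 0,"dy": 0,"dz": 0,"roll": 0}])

```text
clock: 1.85
eef_pos: [459.7, -275.2, 155.5]
ee_rot: [[1.0, 0.002, -0.0], [0.002, -1.0, -0.0], [-0.0, 0.0, -1.0]]
force: [-0.9, -0.4, 1.0]
opening: 0.447
gripper_force: 0.0
```

```bash
python3 - <<'E'
from bench import r
import cv2,numpy as np
s=r.read_state();d=r.snapshot('wrist');print(s['eef_pos'],s['joints'],np.array(d['hand_eye']).round(3).tolist());cv2.imwrite('pics/w1.png',d['frame'])
E
```

```text
[ 459.74651856 -275.19911549  155.54770808] [-6.86334818e-01  1.04749997e-01  1.85461218e+00 -4.98960330e-04
  1.18226772e+00  8.82180796e-01] [[0.001, -0.946, -0.324, 83.706], [1.0, 0.0, 0.001, -1.034], [-0.001, -0.324, 0.946, -117.721], [0.0, 0.0, 0.0, 1.0]]
```

View pics/w1.png

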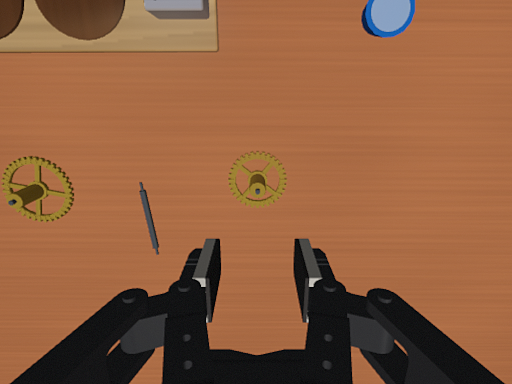

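The wrist view shows wheel B at (258,179), midway between the fingers. I'll descend, grip and lift.

>>> apply_moves(series=[{"dx": 0,"dy": -0.03,"dz": 0.8,"roll": 0},{"dx": 0,"dy": 0,"dz": 0.8,"roll": 0},{"dx": 0,"dy": 0,"dz": 0.8,"roll": 0},{"dx": 0,"dy": 0,"dz": 0.8,"roll": 0},{"dx": 0,"dy": 0,"dz": 0.5,"roll": 0},{"dx": 0,"dy": 0,"dz": 0.32,"roll": 0},{"dx": 0,"dy": 0,"dz": 0,"roll": 0},{"dx": 0,"dy": 0,"dz": 0,"roll": 0}])

```text
clock: 2.57
eef_pos: [459.5, -275.1, 35.2]
ee_rot: [[1.0, -0.001, -0.0], [-0.001, -1.0, -0.0], [-0.0, 0.0, -1.0]]
force: [-0.2, -0.4, 0.4]
opening: 0.448
gripper_force: 0.0
```

>>> apply_moves(series=[{"dx": 0,"dy": 0,"dz": 0,"roll": 0},{"dx": 0,"dy": 0,"dz": 0,"roll": 0},{"dx": 0,"dy": 0,"dz": 0,"roll": 0},{"dx": 0,"dy": 0,"dz": 0,"roll": 0},{"dx": 0,"dy": 0,"dz": 0,"roll": 0},{"dx": 0,"dy": 0,"dz": 0,"roll": 0}], hand=0, squeeze=40)

```text
clock: 3.07
eef_pos: [460.8, -275.3, 36.6]
ee_rot: [[1.0, 0.0, 0.002], [0.0, -1.0, -0.002], [0.002, 0.002, -1.0]]
force: [-1.7, -1.2, 5.6]
opening: 0.146
gripper_force: 39.4
```

>>> apply_moves(series=[{"dx": 0,"dy": 0,"dz": -0.5,"roll": 0},{"dx": 0,"dy": 0,"dz": -1,"roll": 0},{"dx": 0,"dy": 0,"dz": -1,"roll": 0},{"dx": 0.55,"dy": -0.78,"dz": 0,"roll": 0},{"dx": 0.55,"dy": -0.78,"dz": 0,"roll": 0},{"dx": 0.55,"dy": -0.78,"dz": 0,"roll": 0},{"dx": 0.55,"dy": -0.78,"dz": 0,"roll": 0},{"dx": 0.55,"dy": -0.78,"dz": 0,"roll": 0},{"dx": 0.55,"dy": -0.78,"dz": 0,"roll": 0},{"dx": 0.55,"dy": -0.78,"dz": 0,"roll": 0},{"dx": 0.55,"dy": -0.78,"dz": 0,"roll": 0},{"dx": 0.55,"dy": -0.78,"dz": 0,"roll": 0}])

```text
clock: 4.07
eef_pos: [608.9, -62.1, 110.0]
ee_rot: [[1.0, 0.0, 0.0], [0.0, -1.0, 0.0], [0.0, -0.0, -1.0]]
force: [0.6, -0.6, -0.2]
opening: 0.141
gripper_force: 39.1
```

>>> apply_moves(series=[{"dx": 0,"dy": 0,"dz": 0,"roll": 0},{"dx": 0,"dy": 0,"dz": 0,"roll": 0},{"dx": 0,"dy": 0,"dz": 0,"roll": 0},{"dx": 0,"dy": 0,"dz": 0,"roll": 0}])

```text
clock: 4.4
eef_pos: [607.6, -64.3, 109.7]
ee_rot: [[1.0, -0.001, -0.001], [-0.001, -1.0, -0.0], [-0.001, 0.0, -1.0]]
force: [0.4, -0.8, -0.4]
opening: 0.145
gripper_force: 39.2
```

```bash
python3 - <<'E'
from bench import r
import cv2,numpy as np
s=r.read_state();d=r.snapshot('wrist');print(s['eef_pos'],s['gripper_force']);cv2.imwrite('pics/w2.png',d['frame'])
E
```

```text
[607.58827515 -64.31032032 109.69785697] 39.180981516838074
```

View pics/w2.png

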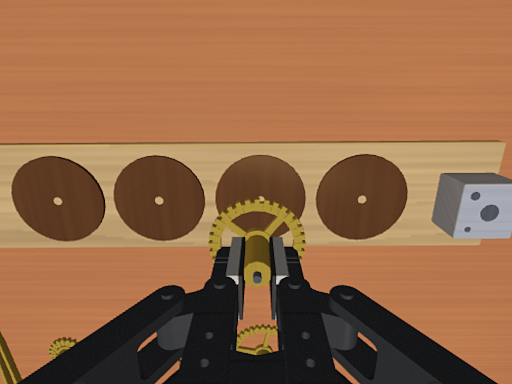

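The wrist view shows wheel B held level just above the second pad from the anvil, whose centre is at (260,199). I'll lower, release and lift.

>>> apply_moves(series=[{"dx": 0.04,"dy": 0.03,"dz": 0.6,"roll": 0},{"dx": 0,"dy": 0,"dz": 0.6,"roll": 0},{"dx": 0,"dy": 0,"dz": 0.5,"roll": 0},{"dx": 0,"dy": 0,"dz": 0.2,"roll": 0},{"dx": 0,"dy": 0,"dz": 0.1,"roll": 0},{"dx": 0,"dy": 0,"dz": 0.03,"roll": 0},{"dx": 0,"dy": 0,"dz": 0,"roll": 0},{"dx": 0,"dy": 0,"dz": 0,"roll": 0},{"dx": 0,"dy": 0,"dz": 0,"roll": 0}])

```text
clock: 5.2
eef_pos: [609.9, -65.0, 49.7]
ee_rot: [[1.0, -0.0, 0.001], [-0.0, -1.0, -0.0], [0.001, 0.0, -1.0]]
force: [0.2, 0.0, 0.9]
opening: 0.141
gripper_force: 39.2
```

>>> apply_moves(series=[{"dx": 0,"dy": 0,"dz": 0,"roll": 0},{"dx": 0,"dy": 0,"dz": 0,"roll": 0},{"dx": 0,"dy": 0,"dz": 0,"roll": 0},{"dx": 0,"dy": 0,"dz": 0,"roll": 0},{"dx": 0,"dy": 0,"dz": -0.3,"roll": 0},{"dx": 0,"dy": 0,"dz": -0.7,"roll": 0},{"dx": 0,"dy": 0,"dz": -1,"roll": 0},{"dx": 0,"dy": 0,"dz": 0,"roll": 0},{"dx": 0,"dy": 0,"dz": 0,"roll": 0}], hand=0.45)

```text
clock: 5.95
eef_pos: [611.5, -64.9, 112.3]
ee_rot: [[1.0, 0.0, 0.006], [0.0, -1.0, -0.001], [0.006, 0.001, -1.0]]
force: [0.8, 0.1, -0.2]
opening: 0.448
gripper_force: 0.0
```

>>> apply_moves(series=[{"dx": -0.89,"dy": 0.02,"dz": 0,"roll": 0},{"dx": -0.89,"dy": 0.02,"dz": 0,"roll": 0},{"dx": -0.89,"dy": 0.02,"dz": 0,"roll": 0},{"dx": -0.89,"dy": 0.02,"dz": 0,"roll": 0},{"dx": -0.89,"dy": 0.02,"dz": 0,"roll": 0},{"dx": -0.89,"dy": 0.02,"dz": 0,"roll": 0},{"dx": 0,"dy": 0,"dz": 0,"roll": 0},{"dx": 0,"dy": 0,"dz": 0,"roll": 0},{"dx": 0,"dy": 0,"dz": 0,"roll": 0},{"dx": 0,"dy": 0,"dz": 0,"roll": 0}])

```text
clock: 6.78
eef_pos: [450.3, -68.3, 109.2]
ee_rot: [[1.0, 0.0, 0.001], [0.0, -1.0, -0.0], [0.001, 0.0, -1.0]]
force: [-0.2, -0.1, 0.9]
opening: 0.45
gripper_force: 0.0
```

```bash
python3 - <<'E'
from bench import r
import cv2,numpy as np
s=r.read_state();print(s['eef_pos'])
d=r.snapshot('scene');cv2.imwrite('pics/s2.png',d['frame'])
d=r.snapshot('wrist');cv2.imwrite('pics/w3.png',d['frame'])
E
```

```text
[450.29571031 -68.29047563 109.23670784]
```

View pics/w3.png

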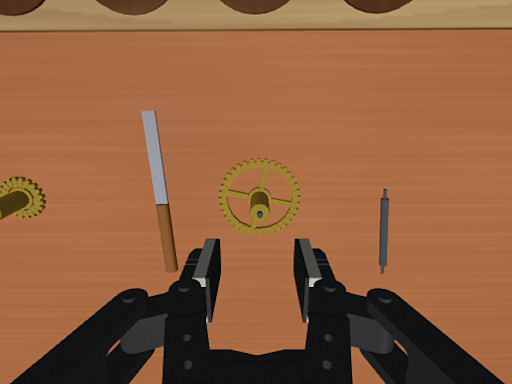

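Wheel A is at (260,197), centred between the fingers, and the knife and scriber are clear.

>>> apply_moves(series=[{"dx": -0.02,"dy": 0.02,"dz": 0.8,"roll": 0},{"dx": 0,"dy": 0,"dz": 0.8,"roll": 0},{"dx": 0,"dy": 0,"dz": 0.5,"roll": 0},{"dx": 0,"dy": 0,"dz": 0.3,"roll": 0},{"dx": 0,"dy": 0,"dz": 0,"roll": 0},{"dx": 0,"dy": 0,"dz": 0,"roll": 0},{"dx": 0,"dy": 0,"dz": 0,"roll": 0}])

```text
clock: 7.47
eef_pos: [449.7, -69.0, 37.9]
ee_rot: [[1.0, 0.0, 0.002], [0.0, -1.0, -0.001], [0.002, 0.001, -1.0]]
force: [0.1, 0.4, 0.6]
opening: 0.448
gripper_force: 0.0
```

>>> apply_moves(series=[{"dx": 0,"dy": 0,"dz": 0,"roll": 0},{"dx": 0,"dy": 0,"dz": 0,"roll": 0},{"dx": 0,"dy": 0,"dz": 0,"roll": 0},{"dx": 0,"dy": 0,"dz": 0,"roll": 0},{"dx": 0,"dy": 0,"dz": 0,"roll": 0},{"dx": 0,"dy": 0,"dz": 0,"roll": 0}], hand=0)

```text
clock: 7.97
eef_pos: [449.7, -69.0, 38.2]
ee_rot: [[1.0, 0.0, 0.002], [0.0, -1.0, -0.001], [0.002, 0.001, -1.0]]
force: [-0.5, 0.2, 6.2]
opening: 0.142
gripper_force: 39.1
```

>>> apply_moves(series=[{"dx": 0,"dy": 0,"dz": -0.5,"roll": 0},{"dx": 0,"dy": 0,"dz": -1,"roll": 0},{"dx": 0,"dy": 0,"dz": -1,"roll": 0},{"dx": 0.88,"dy": 0.4,"dz": 0,"roll": 0},{"dx": 0.88,"dy": 0.4,"dz": 0,"roll": 0},{"dx": 0.88,"dy": 0.4,"dz": 0,"roll": 0},{"dx": 0.88,"dy": 0.4,"dz": 0,"roll": 0},{"dx": 0.88,"dy": 0.4,"dz": 0,"roll": 0},{"dx": 0.89,"dy": 0.41,"dz": 0,"roll": 0},{"dx": 0,"dy": 0,"dz": 0,"roll": 0},{"dx": 0,"dy": 0,"dz": 0,"roll": 0},{"dx": 0,"dy": 0,"dz": 0,"roll": 0}])

```text
clock: 8.97
eef_pos: [606.4, -140.6, 111.2]
ee_rot: [[1.0, -0.0, -0.002], [-0.0, -1.0, 0.001], [-0.002, -0.001, -1.0]]
force: [-0.4, -0.3, -1.6]
opening: 0.143
gripper_force: 39.1
```

>>> apply_moves(series=[{"dx": 0,"dy": 0,"dz": 0.6,"roll": 0},{"dx": 0,"dy": 0,"dz": 0.6,"roll": 0},{"dx": 0,"dy": 0,"dz": 0.5,"roll": 0},{"dx": 0,"dy": 0,"dz": 0.2,"roll": 0},{"dx": 0,"dy": 0,"dz": 0.1,"roll": 0},{"dx": 0,"dy": 0,"dz": 0.05,"roll": 0},{"dx": 0,"dy": 0,"dz": 0,"roll": 0},{"dx": 0,"dy": 0,"dz": 0,"roll": 0},{"dx": 0,"dy": 0,"dz": 0,"roll": 0}])

```text
clock: 9.72
eef_pos: [607.8, -141.0, 51.4]
ee_rot: [[1.0, 0.0, 0.001], [0.0, -1.0, -0.001], [0.001, 0.001, -1.0]]
force: [0.2, 0.1, -1.4]
opening: 0.144
gripper_force: 39.1
```

>>> apply_moves(series=[{"dx": 0,"dy": 0,"dz": 0,"roll": 0},{"dx": 0,"dy": 0,"dz": 0,"roll": 0},{"dx": 0,"dy": 0,"dz": 0,"roll": 0},{"dx": 0,"dy": 0,"dz": 0,"roll": 0},{"dx": 0,"dy": 0,"dz": -0.3,"roll": 0},{"dx": 0,"dy": 0,"dz": -0.7,"roll": 0},{"dx": 0,"dy": 0,"dz": -1,"roll": 0},{"dx": 0,"dy": 0,"dz": 0,"roll": 0},{"dx": 0,"dy": 0,"dz": 0,"roll": 0}], hand=0.45)

```text
clock: 10.47
eef_pos: [609.4, -141.7, 113.8]
ee_rot: [[1.0, 0.0, 0.005], [0.0, -1.0, -0.002], [0.005, 0.002, -1.0]]
force: [-0.9, 0.1, 0.1]
opening: 0.455
gripper_force: 0.0
```

>>> apply_moves(series=[{"dx": -0.53,"dy": -0.86,"dz": 0,"roll": 0},{"dx": -0.53,"dy": -0.86,"dz": 0,"roll": 0},{"dx": -0.53,"dy": -0.86,"dz": 0,"roll": 0},{"dx": -0.53,"dy": -0.86,"dz": 0,"roll": 0},{"dx": -0.53,"dy": -0.86,"dz": 0,"roll": 0},{"dx": -0.53,"dy": -0.86,"dz": 0,"roll": 0},{"dx": -0.53,"dy": -0.86,"dz": 0,"roll": 0},{"dx": -0.53,"dy": -0.86,"dz": 0,"roll": 0},{"dx": -0.53,"dy": -0.86,"dz": 0,"roll": 0},{"dx": -0.53,"dy": -0.86,"dz": 0,"roll": 0},{"dx": 0,"dy": 0,"dz": 0,"roll": 0},{"dx": 0,"dy": 0,"dz": 0,"roll": 0}])

```text
clock: 11.47
eef_pos: [447.0, 118.0, 109.8]
ee_rot: [[1.0, 0.003, -0.001], [0.003, -1.0, -0.0], [-0.001, 0.0, -1.0]]
force: [-0.0, -0.4, -0.1]
opening: 0.451
gripper_force: 0.0
```

>>> apply_moves(series=[{"dx": 0,"dy": 0,"dz": 0,"roll": 0},{"dx": 0,"dy": 0,"dz": 0,"roll": 0}])

```text
clock: 11.63
eef_pos: [448.8, 116.3, 110.4]
ee_rot: [[1.0, -0.001, -0.0], [-0.001, -1.0, -0.0], [-0.0, 0.0, -1.0]]
force: [0.7, 0.3, -0.2]
opening: 0.453
gripper_force: 0.0
```

```bash
python3 - <<'E'
from bench import r
import cv2,numpy as np
s=r.read_state();print(s['eef_pos'])
d=r.snapshot('wrist');cv2.imwrite('pics/w4.png',d['frame'])
E
```

```text
[448.81848189 116.30031373 110.37927137]
```

View pics/w4.png

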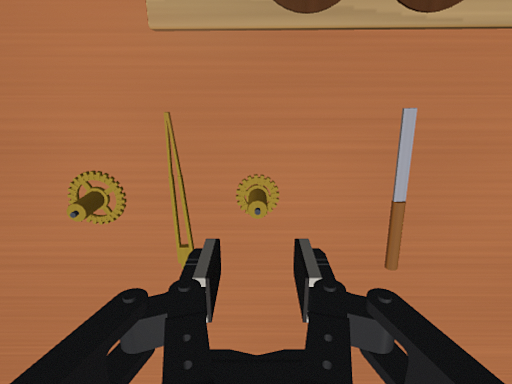

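Wheel D is at (258,196), centred between the fingers. The tweezers at (180,190) are about 60 mm away, so they're clear.

>>> apply_moves(series=[{"dx": 0,"dy": -0.02,"dz": 0.8,"roll": 0},{"dx": 0,"dy": 0,"dz": 0.8,"roll": 0},{"dx": 0,"dy": 0,"dz": 0.5,"roll": 0},{"dx": 0,"dy": 0,"dz": 0.3,"roll": 0},{"dx": 0,"dy": 0,"dz": 0,"roll": 0},{"dx": 0,"dy": 0,"dz": 0,"roll": 0},{"dx": 0,"dy": 0,"dz": 0,"roll": 0}])

```text
clock: 12.27
eef_pos: [449.5, 117.4, 39.5]
ee_rot: [[1.0, -0.001, 0.002], [-0.001, -1.0, 0.0], [0.002, -0.0, -1.0]]
force: [-0.4, 0.4, 0.3]
opening: 0.452
gripper_force: 0.0
```

>>> apply_moves(series=[{"dx": 0,"dy": 0,"dz": 0,"roll": 0},{"dx": 0,"dy": 0,"dz": 0,"roll": 0},{"dx": 0,"dy": 0,"dz": 0,"roll": 0},{"dx": 0,"dy": 0,"dz": 0,"roll": 0},{"dx": 0,"dy": 0,"dz": 0,"roll": 0},{"dx": 0,"dy": 0,"dz": 0,"roll": 0}], hand=0)

```text
clock: 12.77
eef_pos: [449.4, 117.7, 39.7]
ee_rot: [[1.0, 0.0, 0.002], [0.0, -1.0, 0.0], [0.002, -0.0, -1.0]]
force: [-1.6, -0.5, 6.7]
opening: 0.145
gripper_force: 39.1
```

>>> apply_moves(series=[{"dx": 0,"dy": 0,"dz": -0.5,"roll": 0},{"dx": 0,"dy": 0,"dz": -1,"roll": 0},{"dx": 0,"dy": 0,"dz": -1,"roll": 0},{"dx": 0.88,"dy": 0.17,"dz": 0,"roll": 0},{"dx": 0.88,"dy": 0.17,"dz": 0,"roll": 0},{"dx": 0.88,"dy": 0.17,"dz": 0,"roll": 0},{"dx": 0.89,"dy": 0.18,"dz": 0,"roll": 0},{"dx": 0.89,"dy": 0.18,"dz": 0,"roll": 0},{"dx": 0.89,"dy": 0.18,"dz": 0,"roll": 0},{"dx": 0,"dy": 0,"dz": 0,"roll": 0},{"dx": 0,"dy": 0,"dz": 0,"roll": 0},{"dx": 0,"dy": 0,"dz": 0,"roll": 0}])

```text
clock: 13.77
eef_pos: [606.6, 86.3, 112.9]
ee_rot: [[1.0, 0.0, -0.002], [0.0, -1.0, 0.0], [-0.002, -0.0, -1.0]]
force: [-0.8, 0.1, -0.8]
opening: 0.141
gripper_force: 39.0
```

>>> apply_moves(series=[{"dx": 0,"dy": 0,"dz": 0.6,"roll": 0},{"dx": 0,"dy": 0,"dz": 0.6,"roll": 0},{"dx": 0,"dy": 0,"dz": 0.5,"roll": 0},{"dx": 0,"dy": 0,"dz": 0.2,"roll": 0},{"dx": 0,"dy": 0,"dz": 0.1,"roll": 0},{"dx": 0,"dy": 0,"dz": 0.05,"roll": 0},{"dx": 0,"dy": 0,"dz": 0,"roll": 0},{"dx": 0,"dy": 0,"dz": 0,"roll": 0},{"dx": 0,"dy": 0,"dz": 0,"roll": 0}])

```text
clock: 14.52
eef_pos: [607.9, 86.3, 52.8]
ee_rot: [[1.0, 0.0, 0.001], [0.0, -1.0, 0.0], [0.001, -0.0, -1.0]]
force: [0.4, 0.3, -0.4]
opening: 0.143
gripper_force: 39.1
```

>>> apply_moves(series=[{"dx": 0,"dy": 0,"dz": 0,"roll": 0},{"dx": 0,"dy": 0,"dz": 0,"roll": 0},{"dx": 0,"dy": 0,"dz": 0,"roll": 0},{"dx": 0,"dy": 0,"dz": 0,"roll": 0},{"dx": 0,"dy": 0,"dz": -0.3,"roll": 0},{"dx": 0,"dy": 0,"dz": -0.7,"roll": 0},{"dx": 0,"dy": 0,"dz": -1,"roll": 0},{"dx": 0,"dy": 0,"dz": 0,"roll": 0},{"dx": 0,"dy": 0,"dz": 0,"roll": 0}], hand=0.45)

```text
clock: 15.27
eef_pos: [609.8, 86.1, 115.2]
ee_rot: [[1.0, 0.0, 0.006], [0.0, -1.0, 0.0], [0.006, -0.0, -1.0]]
force: [0.6, -0.5, -0.1]
opening: 0.452
gripper_force: 0.0
```

>>> apply_moves(series=[{"dx": -0.67,"dy": -0.65,"dz": 0,"roll": 0},{"dx": -0.67,"dy": -0.65,"dz": 0,"roll": 0},{"dx": -0.67,"dy": -0.65,"dz": 0,"roll": 0},{"dx": -0.67,"dy": -0.65,"dz": 0,"roll": 0},{"dx": -0.67,"dy": -0.66,"dz": 0,"roll": 0},{"dx": -0.67,"dy": -0.66,"dz": 0,"roll": 0},{"dx": -0.67,"dy": -0.66,"dz": 0,"roll": 0},{"dx": -0.67,"dy": -0.66,"dz": 0,"roll": 0},{"dx": 0,"dy": 0,"dz": 0,"roll": 0},{"dx": 0,"dy": 0,"dz": 0,"roll": 0},{"dx": 0,"dy": 0,"dz": 0,"roll": 0},{"dx": 0,"dy": 0,"dz": 0,"roll": 0}])

```text
clock: 16.27
eef_pos: [447.4, 242.7, 111.8]
ee_rot: [[1.0, -0.001, -0.0], [-0.001, -1.0, -0.0], [-0.0, 0.0, -1.0]]
force: [0.7, 0.3, 0.6]
opening: 0.45
gripper_force: 0.0
```

```bash
python3 - <<'E'
from bench import r
import cv2,numpy as np
s=r.read_state();print(s['eef_pos'])
d=r.snapshot('wrist');cv2.imwrite('pics/w5.png',d['frame'])
E
```

```text
[447.37701142 242.71784377 111.79776002]
```

View pics/w5.png

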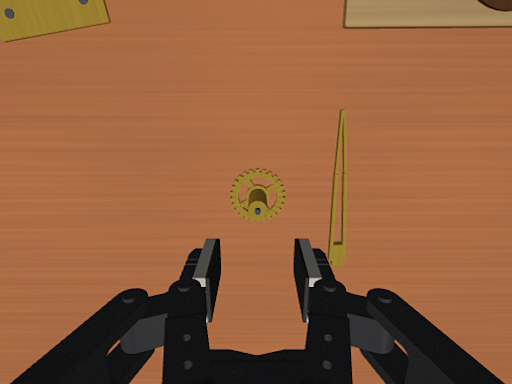

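Wheel C is at (258,195), centred between the fingers. The tweezers at (338,190) are clear.

>>> apply_moves(series=[{"dx": 0,"dy": -0.02,"dz": 0.8,"roll": 0},{"dx": 0,"dy": 0,"dz": 0.8,"roll": 0},{"dx": 0,"dy": 0,"dz": 0.5,"roll": 0},{"dx": 0,"dy": 0,"dz": 0.35,"roll": 0},{"dx": 0,"dy": 0,"dz": 0,"roll": 0},{"dx": 0,"dy": 0,"dz": 0,"roll": 0},{"dx": 0,"dy": 0,"dz": 0,"roll": 0}])

```text
clock: 16.9
eef_pos: [447.9, 244.0, 39.5]
ee_rot: [[1.0, -0.0, 0.001], [-0.0, -1.0, 0.001], [0.001, -0.001, -1.0]]
force: [0.2, -0.2, 0.1]
opening: 0.448
gripper_force: 0.0
```

>>> apply_moves(series=[{"dx": 0,"dy": 0,"dz": 0,"roll": 0},{"dx": 0,"dy": 0,"dz": 0,"roll": 0},{"dx": 0,"dy": 0,"dz": 0,"roll": 0},{"dx": 0,"dy": 0,"dz": 0,"roll": 0},{"dx": 0,"dy": 0,"dz": 0,"roll": 0},{"dx": 0,"dy": 0,"dz": 0,"roll": 0}], hand=0)

```text
clock: 17.4
eef_pos: [447.9, 244.3, 39.8]
ee_rot: [[1.0, 0.0, 0.002], [0.0, -1.0, 0.001], [0.002, -0.001, -1.0]]
force: [-0.9, -0.6, 6.9]
opening: 0.143
gripper_force: 39.2
```

>>> apply_moves(series=[{"dx": 0,"dy": 0,"dz": -0.5,"roll": 0},{"dx": 0,"dy": 0,"dz": -1,"roll": 0},{"dx": 0,"dy": 0,"dz": -1,"roll": 0},{"dx": 0.6,"dy": 0.86,"dz": 0,"roll": 0},{"dx": 0.6,"dy": 0.86,"dz": 0,"roll": 0},{"dx": 0.6,"dy": 0.86,"dz": 0,"roll": 0},{"dx": 0.6,"dy": 0.86,"dz": 0,"roll": 0},{"dx": 0.6,"dy": 0.87,"dz": 0,"roll": 0},{"dx": 0.6,"dy": 0.87,"dz": 0,"roll": 0},{"dx": 0.6,"dy": 0.87,"dz": 0,"roll": 0},{"dx": 0.6,"dy": 0.87,"dz": 0,"roll": 0},{"dx": 0.6,"dy": 0.87,"dz": 0,"roll": 0}])

```text
clock: 18.4
eef_pos: [609.3, 8.9, 113.4]
ee_rot: [[1.0, 0.0, -0.0], [0.0, -1.0, 0.0], [-0.0, -0.0, -1.0]]
force: [0.5, 0.0, 0.1]
opening: 0.14
gripper_force: 39.1
```

>>> apply_moves(series=[{"dx": 0,"dy": 0,"dz": 0,"roll": 0},{"dx": 0,"dy": 0,"dz": 0,"roll": 0},{"dx": 0,"dy": 0,"dz": 0,"roll": 0},{"dx": 0,"dy": 0,"dz": 0.6,"roll": 0},{"dx": 0,"dy": 0,"dz": 0.6,"roll": 0},{"dx": 0,"dy": 0,"dz": 0.5,"roll": 0},{"dx": 0,"dy": 0,"dz": 0.2,"roll": 0},{"dx": 0,"dy": 0,"dz": 0.1,"roll": 0},{"dx": 0,"dy": 0,"dz": 0.05,"roll": 0},{"dx": 0,"dy": 0,"dz": 0,"roll": 0},{"dx": 0,"dy": 0,"dz": 0,"roll": 0},{"dx": 0,"dy": 0,"dz": 0,"roll": 0}])

```text
clock: 19.4
eef_pos: [609.1, 11.0, 52.8]
ee_rot: [[1.0, 0.001, 0.001], [0.001, -1.0, 0.0], [0.001, -0.0, -1.0]]
force: [-1.4, 1.2, 3.5]
opening: 0.143
gripper_force: 39.3
```

Next I'll release, lift, and back away toward the robot so the cameras get a clear view.

>>> apply_moves(series=[{"dx": 0,"dy": 0,"dz": 0,"roll": 0},{"dx": 0,"dy": 0,"dz": 0,"roll": 0},{"dx": 0,"dy": 0,"dz": 0,"roll": 0},{"dx": 0,"dy": 0,"dz": 0,"roll": 0},{"dx": 0,"dy": 0,"dz": -0.3,"roll": 0},{"dx": 0,"dy": 0,"dz": -0.7,"roll": 0},{"dx": 0,"dy": 0,"dz": -1,"roll": 0},{"dx": 0,"dy": 0,"dz": -1,"roll": 0},{"dx": 0,"dy": 0,"dz": -1,"roll": 0},{"dx": -0.5,"dy": 0,"dz": -0.5,"roll": 0},{"dx": -1,"dy": 0,"dz": 0,"roll": 0},{"dx": -1,"dy": 0,"dz": 0,"roll": 0}], hand=0.45)

```text
clock: 20.4
eef_pos: [534.7, 9.9, 189.6]
ee_rot: [[1.0, 0.0, 0.004], [0.0, -1.0, -0.001], [0.004, 0.001, -1.0]]
force: [0.0, 0.2, 0.5]
opening: 0.453
gripper_force: 0.0
```

>>> apply_moves(series=[{"dx": -1,"dy": 0,"dz": 0,"roll": 0},{"dx": -1,"dy": 0,"dz": 0,"roll": 0},{"dx": -1,"dy": 0,"dz": 0,"roll": 0},{"dx": -1,"dy": 0,"dz": 0,"roll": 0},{"dx": 0,"dy": 0,"dz": 0,"roll": 0},{"dx": 0,"dy": 0,"dz": 0,"roll": 0},{"dx": 0,"dy": 0,"dz": 0,"roll": 0},{"dx": 0,"dy": 0,"dz": 0,"roll": 0}])

```text
clock: 21.07
eef_pos: [415.2, 10.0, 187.9]
ee_rot: [[1.0, -0.0, 0.002], [-0.0, -1.0, -0.0], [0.002, 0.0, -1.0]]
force: [0.3, -0.4, 1.1]
opening: 0.449
gripper_force: 0.0
```

```bash
python3 - <<'E'
from bench import r
from h import *
s=r.read_state();print(s['clock'],s['eef_pos'],s['force'])
t=r.snapshot('top');d=r.snapshot('scene');cv2.imwrite('pics/fin.png',np.vstack([t['frame'][130:210],d['frame'][120:300]]))
for q,P in((t,[(310,170),(275,170),(239,170),(203,170)]),(d,[(198,220),(230,226),(261,231),(293,237)])):
    for (u,v) in P: print(*blob(q,u,v,'brass',17,17))
E
```

```text
21.0667 [415.20631877   9.97685775 187.86936461] [ 0.26158511 -0.36034268  1.10949511]
[ 607.8 -139.3] 102.3 [ 607.8 -139.3] [ 607.9 -139.1] 1008
[607.1 -65.1] 100.9 [607.1 -65.1] [607.3 -64.2] 967
[606.6  11. ] 99.5 [606.4  11.4] [606.8  12. ] 844
[605.6  86.7] 99.7 [605.7  86.7] [604.7  86.8] 448
[ 611.2 -143.6] 123.7 [ 616.2 -143.6] [ 615.4 -142.7] 981
[611.7 -65.8] 119.7 [615.7 -65.8] [613.9 -64.5] 979
[610.   8.] 116.2 [615.1   8. ] [613.3   8.6] 866
[610.5  83.6] 112.5 [614.8  83.6] [613.2  83.6] 770
```

View pics/fin.png

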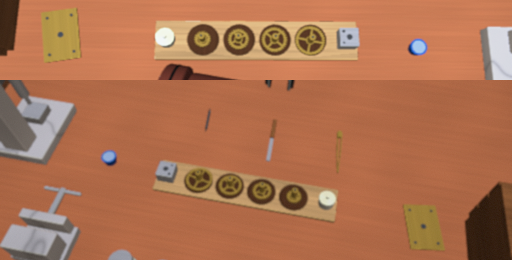

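All four wheels sit on the pads in the right order. The mask picked up the pale board, so I'll restrict it to the pad interiors and check centring again.

```bash
python3 - <<'E'
from bench import r
from h import *
t=r.snapshot('top');d=r.snapshot('scene')
P=[(609,-141.4),(609,-65.4),(609,10.4),(609,86)]
for q in(t,d):
    hsv=cv2.cvtColor(q['frame'],cv2.COLOR_BGR2HSV).astype(int)
    vv,uu=np.mgrid[0:384,0:512];xy=ray(q,np.c_[uu.ravel(),vv.ravel()],17)
    m=((hsv[...,0]>=14)&(hsv[...,0]<34)&(hsv[...,1]>90)&(hsv[...,2]>70)).ravel()
    for p,rw in zip(P,(33,32,29,25)):
        s=xy[m&(np.hypot(*(xy-p).T)<rw)].astype(np.float32)
        c,rad=cv2.minEnclosingCircle(s);print(np.round(np.array(c)-p,1),round(2*rad,1),(s.mean(0)-p).round(1))
E
```

```text
[ 0.  -0.1] 65.9 [ 0.6 -0.9]
[ 0.2 -0.4] 63.4 [-0.   1.4]
[-0.9  2. ] 48.1 [-0.8  1.9]
[-1.4  1.6] 38.1 [-1.7  1.6]
[-0.1  0. ] 65.8 [-0.1 -0.3]
[-0.6 -0.1] 63.6 [-0.8  0.9]
[0.7 0.5] 50.9 [0.9 0.5]
[-2.3  0.4] 44.5 [-1.1  0.4]
```

All four wheels are centred within about 3 mm, in the right order and released.

```bash
python3 -c "
from bench import r
print(r.job_done())"
```

```text
the job is handed in; nothing more can be done
None
```

The four wheels are on the pads in order of size, largest beside the anvil and smallest beside the oil pot; each measured within about 3 mm of its pad centre, they are released, and the job was handed in at about 21 s (no verdict was returned).

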